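Set a flywheel to its mark and lock it with the pin

ROBOT

A 6-joint arm with a two-finger parallel gripper is mounted at the origin on the work surface. World frame = base frame: x ahead of the robot, y to its left, z up, the work surface at z = 0. Lengths are in m, angles in rad, forces in N, time in s.
With the tool pointing down it reaches from about 0.4 to 0.825 m from the base axis. Payload 7 kg.
Tool frame: the origin (TCP) lies at the centre of the arm's flange, where the gripper is bolted on; the fingertips stand 178 mm ahead of it and the grasp point (between the pads) lies ahead of it (tcp_to_grasp is the z of the grasp point in the tool frame, in m); z points along the fingers, x is the direction in which the jaws open and shut, and the axes are right-handed (so a half turn about z gives the same grasp; the last joint's range is limited). The gripper opens to 88 mm and grips with 3 to 60 N. Pads are 19 mm wide; open, the fingers measure 130 mm over their backs; the gripper's body (78 mm by 193 mm) begins 47 mm behind the grasp point.
Start: joints at [-1.049, 0.359, 0.012, 0, -1.224, -0.288], TCP at [0.156, -0.657, 0.405] pointing down, gripper open.
Joint ranges: [-3.07, 3.07], [-1.43, 2.12], [-1.02, 1.25], [-3.03, 1.67], [-3.05, -0], [-3.03, 3.03]. Speed limits (rad/s): [2.39, 2.39, 3.01, 3.14, 3.14, 3.14].

INTERFACE

Orientations are given as [roll, pitch, yaw] about the fixed x, y, z axes, in that order (R = Rz(yaw) Ry(pitch) Rx(roll)).
In Python, from station import get_state, grab_frame, job_done, tcp_to_grasp gives the robot as it stands.
- The arm moves only by the tool drive_tool, never from a script. Its argument "moves" is a list of rows, each a list of 7 numbers: the shift along the tool's x, y, z in mm, then the turn, a rotation vector about the tool's x, y, z in degrees, then the closure, from -1 (fully open) to 1 (shut), so that 0 is half open. In form: [[dx, dy, dz, ax, ay, az, claw], ...]. A call has 1 to 12 rows; each row is the pose to reach, as a shift and turn from the pose commanded when the call began, along the tool's axes at that moment; what a row does not reach only later rows make up. A row lasts 1/8 s, in which the tool goes at most 62.5 mm and 10.7 degrees, less where a joint would pass 70% of its speed; a pose out of reach is approached as far as the arm can. A call with a gripper value outside its range is refused whole. The fingers move at their own pace and stop on an object; "grip_force" is the grip in N (left out, the last holds). Time passes only in rows, so rows that repeat a pose let the fingers close. It gives the time, the measured TCP pose, the force and the opening at its end, in the units of the state.
- get_state(): the state, without advancing time (a new reading comes with each control period).
- grab_frame(name): name is "scene" or "top"; returns a dict with "img" (420x560x3 uint8, red, green, blue), "range_z" (420x560 float32, m along the optical axis (not along the pixel's ray), 0 where there is no reading), "fovy" (degrees; the focal length in pixels is half the picture's height over the tangent of half this angle, whatever the lens; pixels are square), "cx", "cy" (the principal point, pixels), "k1" (the pictures are not rectified: a ray, as slopes to the right and down, at radius r is drawn at 1 + k1 r^2 times it, then the intrinsics apply), "rvec" (rotation vector, rad) and "tvec" (3), from world to camera coordinates, as OpenCV has them. Camera axes: x right, y down, z forward; pixel columns grow to the right and rows downward; lengths in m; the calibration is good to about 2 mm. A picture is of the moment at which its call begins.
- job_done(): hands the job in, once; it reports no verdict.
The state is a dict: "t": time; "q": joint angles; "qd": joint speeds; "joint_efforts": joint torques, N m; "eef_pos": TCP position; "ee_rot": TCP orientation; "force": force on the tool from outside, world axes, zero at the start; "moment": the same for the moment, N m; "width": finger opening in m.
Only numpy, scipy, OpenCV 4.12 (cv2) and the standard library are available. Lean on these libraries where they do the work, as an engineer would, in place of code of your own. Each camera call takes 0.05 s, during which the arm holds its last target. There are 200 camera calls.

TASK

Take the flat steel bar on the flywheel's hub and turn it clockwise, seen from above, by up to a quarter turn, until the ribbed sector of the wheel shows whole in the window of the case. Then take the lock pin, the one with the tall round head, from the wooden rack and put it into the steel bush on the case; the mark is only rough, so if the pin stops short, let go of it and work the hub gently a little to and fro until the pin drops fully home. Do not force the pin, leave the sector in the window and the other things where they are, and let go.

Things in the scene. Friction and masses are not known exactly. Their poses are not given: they have to be found in the camera images.
- hub (a point): Steel grip bar on the hub, standing up through the middle of the round flywheel case: 24 mm thick, 60 mm long, from 75 to 120 mm above the table. The point is on the vertical wheel axis, 104 mm up. x runs across the bar's thickness and points to the marked sector, y along the bar's length, z up.
- sector (a point): Centre of the marked sector: a bright raised pad with three radial ribs, 16 mm along the rim, 30 mm radially, the only one on the plain dark wheel; 85 mm from the wheel axis, 65 mm above the table. Hidden by the cover until it comes under the window. It turns with the hub bar.
- window (a point): Centre of the window in the cover, 85 mm from the wheel axis, 75 mm above the table: an opening 36 mm radially and about 44 mm along the rim, with a low lip round it. The sector is whole in the window when within 14 mm of its centre.
- bush (a point): Centre of the mouth of the pin bush, 95 mm above the table: a 26 mm square steel block with a 13.5 mm bore, slightly chamfered, standing 20 mm over the cover, 85 mm from the wheel axis, 90 degrees clockwise (from above) of the window. 40 mm below the mouth is the wheel's face. With the sector centred, its slot is under the bush only to within 0.13 rad either way, differently each time.
- pin_head (a point): Centre of the lock pin's round head (24 mm diameter, 40 mm tall), 74 mm above its foot; shank 12 mm diameter, 54 mm long, chamfered foot. It stands upright in the rack, foot 10 mm above the table. Home, its shoulder sits on the bush and this point is 20 mm above the mouth; standing on the wheel's face, 34 mm above.
- pin: The whole lock pin, steel, about 0.16 kg; origin at the centre of its foot, z up its axis. Left free in the bush it stands on the wheel's face (foot 40 mm below the mouth) and falls in by its own weight when the slot (14 mm wide along the rim) comes under it; it then blocks the wheel, with about 1.5 mm of play at the rim either way.
- wheel: The flywheel under the cover, origin on its axis at table height, axes as hub. It turns about z with a friction of about 0.25 N m and stays where left. At the start the sector is 0.5 to 1.4 rad anticlockwise (from above) of the window. Its flat dark face, 55 mm above the table, has a pin slot for the sector, and two more 2.0 rad away from that one.
- case: The round aluminium flywheel case, fixed, 234 mm across (four small lugs at its foot reach 270 mm); cover top 75 mm above the table. Origin on the wheel axis at table height; x points to the window, -y to the bush.
- rack: The fixed wooden pin rack, 210 by 60 by 40 mm, origin under its centre, long side along x. Three holes 70 mm apart on its x axis hold, in any order, the lock pin, a pin with a square head and one with a flat head.
- square_drift: Pin with a square head, in the rack; to be left.
- flat_bolt: Pin with a flat round head, in the rack; to be left.
- centre_cap: Black plastic wheel centre cap, 68 mm across, 18 mm high; to be left.
- hub_cap: Steel hub cap, 134 mm across, 36 mm high; to be left.
- oil_can: Green can, 60 mm across, 150 mm tall, origin under its foot; to be left.
- bearing: Round steel ball bearing, 52 mm across, 18 mm high; to be left.
Things that resemble listed ones, but are neither listed nor needed, are in the scene too. Leave any blue look-alike of the pin alone.

How it is judged:
On the way, in this order (a step that is already met when the one before it is completed fails the run):
1. the marked sector shows whole in the window, before the pin is put into the bush (horizontal distance between sector and window below 0.014 m and horizontal distance between pin_head and bush above 0.03 m), for 0.2 s.
2. the lock pin is fully home in the bush (horizontal distance between pin_head and bush below 0.004 m and z of pin_head in the frame of bush below 0.024 m), for 0.2 s.
At the end, for the whole second after the job is handed in: The marked sector is in the window (its centre within 14.5 mm of the window's centre), the lock pin is home in the bush (head centre within 4 mm of the bush's axis and less than 24 mm above its mouth), pin and wheel are at rest (all of step 2 and horizontal distance between sector and window below 0.0145 m and linear speed of pin below 0.02 m/s and angular speed of wheel below 0.05 rad/s); the robot touches nothing.
It fails at once if the pin is pressed on the wheel, or wedged against it, with more than 20 N (contact force between pin and wheel above 20 N).
It fails at once if the pin is pressed on the case with more than 45 N (contact force between pin and case above 45 N).
It fails at once if another thing is moved by more than 40 mm (distance of any of square_drift, flat_bolt, centre_cap, hub_cap, oil_can, bearing from where it was at the start of the episode above 0.04 m).
It also fails if it takes over 70 s, if anything falls off the work surface, if the arm or the gripper's body presses on something with over 40 N, if the wrist force passes 120 N, or if a joint passes its speed limit or range.

## Working session

There is one attempt and no reset: what is moved stays moved. The work goes in short steps, Python scripts to look and compute and a tool call to move; the robot and the scene stay as the last step left them, time stands still between calls to the robot, and variables do not carry over. Pictures are saved under pics/ and viewed, about 8 in all and at most 12, crops included, and the job is handed in when it is done.

Besides the shell and the picture viewer there is one more tool, called after ">>>" as name(argument=value, ...), one argument or row to a line, values as JSON. drive_tool: Moves the arm, as the interface text tells. Its arguments: {"type":"object","properties":{"moves":{"type":"array"},"grip_force":{"type":"number"}},"required":["moves"]}

```bash
mkdir -p pics; cat > h.py <<'E'
import numpy as np, cv2, pickle
from station import get_state, grab_frame, job_done, tcp_to_grasp
from scipy.spatial.transform import Rotation as Ro
def shot(n,fn=None):
    f=grab_frame(n); pickle.dump(f,open(f'{n}.pkl','wb'))
    if fn: cv2.imwrite('pics/'+fn,f['img'][:,:,::-1])
    return f
def load(n): return pickle.load(open(f'{n}.pkl','rb'))
def cam(f):
    h=f['img'].shape[0]; F=h/2/np.tan(np.radians(f['fovy'])/2)
    K=np.array([[F,0,f['cx']],[0,F,f['cy']],[0,0,1.]])
    return K,np.array([f['k1'],0,0,0.]),np.array(f['rvec'],float),np.array(f['tvec'],float)
def rays(f,uv):
    K,d,r,t=cam(f); R=cv2.Rodrigues(r)[0]
    n=cv2.undistortPoints(np.array(uv,float).reshape(-1,1,2),K,d).reshape(-1,2)
    return np.c_[n,np.ones(len(n))],R,t
def atz(f,uv,z):
    n,R,t=rays(f,uv); c=-R.T@t; D=n@R
    return c+D*((z-c[2])/D[:,2])[:,None]
def cloud(f):
    h,w=f['img'].shape[:2]; vv,uu=np.mgrid[:h,:w]
    n,R,t=rays(f,np.c_[uu.ravel(),vv.ravel()])
    P=(n*f['range_z'].reshape(-1,1)-t)@R; P[f['range_z'].ravel()==0]=np.nan
    return P.reshape(h,w,3)
def proj(f,P):
    K,d,r,t=cam(f); return cv2.projectPoints(np.array(P,float).reshape(-1,1,3),r,t,K,d)[0].reshape(-1,2)
E
python3 - <<'E'
from h import *
a=shot('top','top0.png');b=shot('scene','scene0.png')
for f in(a,b):
  K,d,r,t=cam(f);print(K[0,0],f['k1'],-cv2.Rodrigues(r)[0].T@t)
print(get_state(),tcp_to_grasp)
E
```

```text
443.359351220003 0.04450252067044521 [0.29011715 0.03284853 1.39753716]
402.3520415707844 -0.08644585570099081 [1.13307958 0.48699861 0.83732748]
{'t': 0.1, 'q': array([-1.04889408e+00,  3.59306090e-01,  1.11492886e-02, -2.56314280e-04,
       -1.22409394e+00, -2.88118219e-01]), 'qd': array([0.00019347, 0.00065017, 0.00102783, 0.00102222, 0.00138   ,
       0.00102318]), 'joint_efforts': array([-2.02228017e-03, -5.84162629e+01,  2.93756121e+01,  7.01556757e+00,
        1.02402279e-02, -8.35417563e-05]), 'eef_pos': array([ 0.15633223, -0.65647377,  0.403831  ]), 'ee_rot': array([-3.14141038e+00, -1.46294027e-03,  1.80449295e+00]), 'force': array([ 0.0125508 , -0.19814334,  0.76077316]), 'moment': array([-0.00223247,  0.03428968,  0.06062283]), 'width': 0.08785373725973682} 0.1593
```

View pics/top0.png

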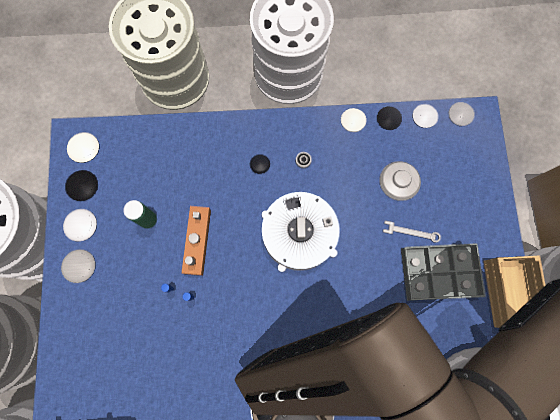

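View pics/scene0.png

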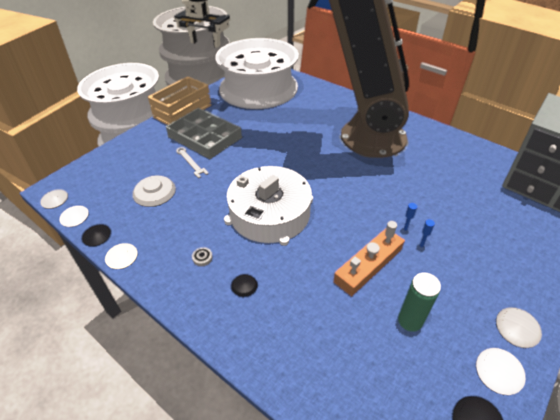

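Top view: case centre is about (301,230), the window about (292,203), the bush about (327,222) and the bar about (301,229). Rack pins are at (196,215), (193,239) and (189,261). The blue look-alikes at (167,288) and (188,297) are not wanted. Next I'll measure and enlarge.

```bash
python3 - <<'E'
from h import *
f=load('top');P=cloud(f);g=load('scene');Q=cloud(g)
def near(C,z0,z1,c,r):
    m=(C[...,2]>z0)&(C[...,2]<z1)&(np.hypot(C[...,0]-c[0],C[...,1]-c[1])<r); return C[m],m
c0=P[245,301];print('cover px',c0)
for n,(u,v) in dict(bar=(301,229),win=(292,203),bush=(327,222),p1=(196,215),p2=(193,239),p3=(189,261),rack=(187,250)).items(): print(n,P[v,u].round(4),atz(f,[(u,v)],.1)[0].round(4))
# case circle: points at cover height
c=atz(f,[(301,230)],.075)[0]
for nm,C in(('top',P),('scene',Q)):
    A,m=near(C,.068,.082,c,.16)
    e,_=(cv2.minEnclosingCircle(A[:,:2].astype(np.float32)*1000)[:2]);print(nm,'case',np.array(e),_,len(A),np.median(A[:,2]))
    A,m=near(C,.112,.128,c,.06)
    print(nm,'bar',len(A),A.mean(0), cv2.minAreaRect(A[:,:2].astype(np.float32)*1000))
    b=atz(f,[(327,222)],.095)[0]
    A,m=near(C,.087,.103,b,.03)
    print(nm,'bush',len(A),A.mean(0), cv2.minAreaRect(A[:,:2].astype(np.float32)*1000))
    for u,v in((196,215),(193,239),(189,261)):
        p=atz(f,[(u,v)],.08)[0]; A,m=near(C,.048,.16,p,.03)
        if len(A): zt=np.percentile(A[:,2],95);T=A[A[:,2]>zt-.006];print(nm,'pin',u,v,len(A),'ztop',zt,T.mean(0),T[:,:2].ptp(0) if hasattr(T,'ptp') else np.ptp(T[:,:2],axis=0))
a=cv2.resize(f['img'][185:275,255:345],(400,400),interpolation=cv2.INTER_CUBIC)
b=cv2.resize(g['img'][210:300,325:415],(400,400),interpolation=cv2.INTER_CUBIC)
cv2.imwrite('pics/crop1.png',np.hstack([a,b])[:,:,::-1])
E
```

```text
cover px [ 0.46619235 -0.05314244  0.0763602 ]
bar [ 0.5078 -0.0536  0.117 ] [ 0.5107 -0.0547  0.1   ]
win [ 0.602  -0.0353  0.0534] [ 0.5912 -0.0329  0.1   ]
bush [ 0.5365 -0.1395  0.0517] [ 0.5277 -0.1333  0.1   ]
p1 [0.5732 0.2584 0.0836] [0.5696 0.2556 0.1   ]
p2 [0.5032 0.2715 0.0663] [0.4978 0.2655 0.1   ]
p3 [0.4333 0.2775 0.1025] [0.4336 0.2779 0.1   ]
rack [0.4749 0.296  0.0353] [0.4661 0.2835 0.1   ]
top case [516.33172607 -53.45713425] 117.40888977050781 4052 0.07503189513058939
top bar 159 [ 0.51506951 -0.05245071  0.11942129] ((515.4639282226562, -52.51979446411133), (20.92787742614746, 57.917755126953125), 86.3474349975586)
top bush 66 [ 0.53366354 -0.13552349  0.09397205] ((533.8771362304688, -135.6953125), (25.75125503540039, 26.394092559814453), 9.925174713134766)
top pin 196 215 47 ztop 0.0856881450222769 [0.57634232 0.26025496 0.08329664] [0.01967727 0.01568177]
top pin 193 239 89 ztop 0.07788411623718536 [0.50688238 0.26930887 0.07462067] [0.02793802 0.03016241]
top pin 189 261 70 ztop 0.10755485683604599 [0.43417366 0.27905201 0.10486856] [0.02065695 0.02109225]
scene case [517.32403564 -53.90967178] 119.3005142211914 3342 0.07502005436873704
scene bar 162 [ 0.52011233 -0.0515682   0.11897849] ((518.7645263671875, -53.09292984008789), (25.83888053894043, 61.02975845336914), 87.62776184082031)
scene bush 78 [ 0.53689514 -0.13592765  0.09308207] ((534.7997436523438, -136.55526733398438), (31.728219985961914, 26.79157257080078), 16.081010818481445)
scene pin 196 215 109 ztop 0.08546970069771533 [0.57904507 0.26119987 0.08315262] [0.02105705 0.01861017]
scene pin 193 239 123 ztop 0.07528274476128127 [0.51055083 0.27024018 0.07319101] [0.03229164 0.03002754]
scene pin 189 261 167 ztop 0.10494579000067736 [0.44160586 0.27900622 0.10323426] [0.02493184 0.02242205]
```

View pics/crop1.png

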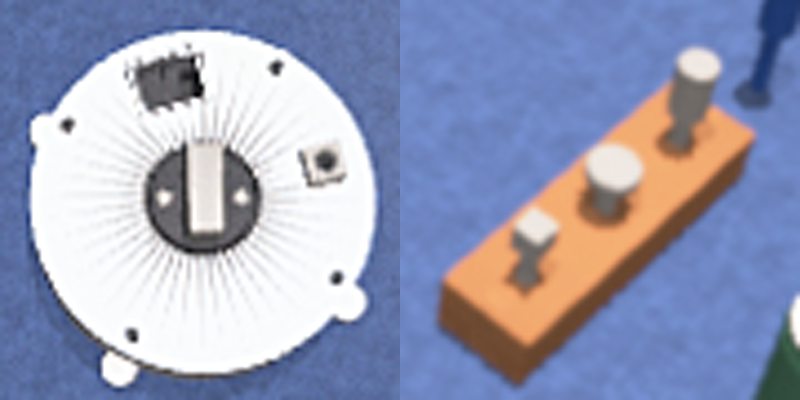

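Only the pin at top (189,261) / scene (391,230) has a tall round head: its top is 105 mm up, where 104 is expected, so it is the lock pin. The one at (193,239) has a flat round head (75 mm) and the one at (196,215) a square head (85 mm). The bush measures 84.8 mm from the axis at −77.6°, which puts the window at 12.4°. The bar's x axis is at about 86.5°, so the turn is about 74° clockwise, or 1.29 rad. That lies within the stated range.

```bash
cat >> h.py <<'E'
def plan(p,yaw):
    s=get_state(); R=Ro.from_euler('xyz',s['ee_rot']); T=Ro.from_euler('xyz',[np.pi,0,np.radians(yaw)])
    tcp=np.array(p)-T.apply([0,0,tcp_to_grasp])
    print('shift',(R.inv().apply(tcp-s['eef_pos'])*1000).round(1),'turn',np.degrees((R.inv()*T).as_rotvec()).round(1),'t',s['t'])
def st():
    s=get_state(); R=Ro.from_euler('xyz',s['ee_rot'])
    print('t',s['t'],'grasp',(s['eef_pos']+R.apply([0,0,tcp_to_grasp])).round(4),'yaw',np.degrees(s['ee_rot']).round(2),'F',s['force'].round(1),'M',s['moment'].round(2),'w',s['width'].round(4),'q',np.degrees(s['q']).round(0))
E
python3 - <<'E'
from h import *
plan((.516,-.0535,.23),-93.5);plan((.516,-.0535,.108),-93.5)
E
```

```text
shift [503.3 489.5  15.2] turn [ 1.000e-01 -0.000e+00 -1.631e+02] t 0.1
shift [503.1 489.5 137.2] turn [ 1.000e-01 -0.000e+00 -1.631e+02] t 0.1
```

>>> drive_tool(
  moves=[
    [40,40,0,0,0,-10,-1],
    [80,78,0,0,0,-20,-1],
    [120,117,0,0,0,-30,-1],
    [160,156,0,0,0,-40,-1],
    [200,195,0,0,0,-50,-1],
    [240,233,0,0,0,-60,-1],
    [280,272,0,0,0,-70,-1],
    [320,311,0,0,0,-80,-1],
    [360,350,0,0,0,-90,-1],
    [400,389,0,0,0,-100,-1],
    [440,428,0,0,0,-110,-1],
    [470,460,0,0,0,-120,-1],
  ],
  grip_force=40,
)

```text
t: 1.6
eef_pos: [0.4956, -0.0908, 0.4046]
ee_rot: [3.141, 0.0, -2.377]
force: [-0.5, -1.0, -0.1]
width: 0.0875
```

```bash
python3 - <<'E'
from h import *
st();plan((.516,-.0535,.20),-93.5)
E
```

```text
Traceback (most recent call last):
  File "h.py", line 33, in st
    print('t',s['t'],'grasp',(s['eef_pos']+R.apply([0,0,tcp_to_grasp])).round(4),'yaw',np.degrees(s['ee_rot']).round(2),'F',s['force'].round(1),'M',s['moment'].round(2),'w',s['width'].round(4),'q',np.degrees(s['q']).round(0))
                                                                                                                                                                             ^^^^^^^^^^^^^^^^
AttributeError: 'float' object has no attribute 'round'
```

```bash
sed -i "s/s\['width'\].round(4)/round(s['width'],4)/" h.py; python3 - <<'E'
from h import *
st();plan((.516,-.0535,.20),-93.5)
E
```

```text
t 1.6 grasp [ 0.4956 -0.0908  0.2453] yaw [ 179.99    0.   -136.21] F [-0.5 -1.  -0.1] M [-0.09  0.1   0.01] w 0.0875 q [ 12.   4. -20.  -0. -65.  32.]
shift [-40.6  12.8  45.3] turn [  0.    0.  -42.7] t 1.6
```

>>> drive_tool(
  moves=[
    [-10,3,10,0,0,-10,-1],
    [-20,6,20,0,0,-20,-1],
    [-30,9,30,0,0,-30,-1],
    [-40.6,12.8,45,0,0,-40,-1],
    [-40.6,12.8,45,0,0,-42.7,-1],
    [-40.6,12.8,45,0,0,-42.7,-1],
  ],
)

```text
t: 2.35
eef_pos: [0.5156, -0.0555, 0.3592]
ee_rot: [3.141, -0.0, -1.639]
force: [-0.3, -0.2, 0.1]
width: 0.0875
```

```bash
python3 - <<'E'
from h import *
st();plan((.516,-.0535,.108),-93.5)
f=shot('scene'); g=f['img']
cv2.imwrite('pics/s1.png',cv2.resize(g[100:260,180:360],(720,640))[:600,:,::-1])
E
```

```text
t 2.35 grasp [ 0.5154 -0.0555  0.1999] yaw [ 1.7995e+02 -1.0000e-02 -9.3920e+01] F [-0.3 -0.2  0.1] M [-0.09  0.19 -0.01] w 0.0875 q [ 16.   8. -23.  -0. -60.  71.]
shift [-2.1 -0.4 91.9] turn [ 0.1 -0.  -0.4] t 2.35
```

View pics/s1.png

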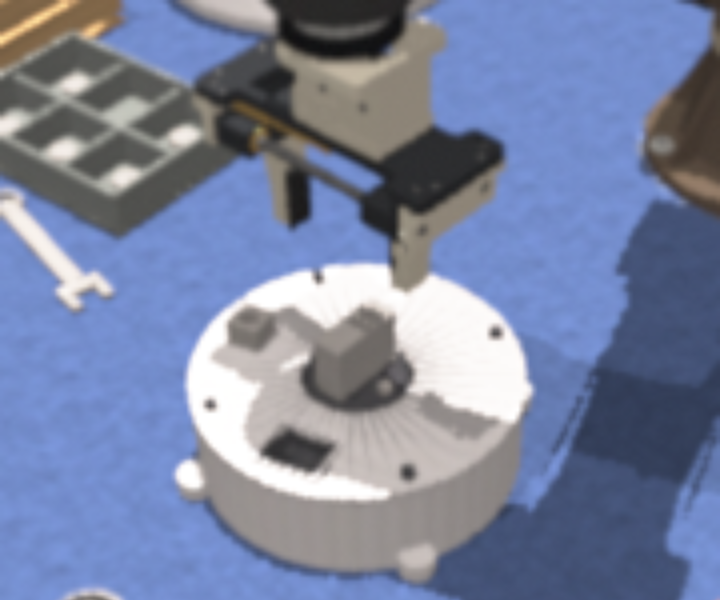

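The open fingers straddle the bar, at about (355,350) in the crop, and the body's long side lies along the jaw axis. I'll descend and close.

>>> drive_tool(
  moves=[
    [-1,0,40,0,0,0,-1],
    [-2,0,75,0,0,0,-1],
    [-2,0,90,0,0,0,-1],
    [-2,0,92,0,0,0,-1],
    [-2,0,92,0,0,0,1],
    [-2,0,92,0,0,0,1],
    [-2,0,92,0,0,0,1],
    [-2,0,92,0,0,0,1],
    [-2,0,92,0,0,0,1],
    [-2,0,92,0,0,0,1],
  ],
  grip_force=40,
)

```text
t: 3.65
eef_pos: [0.5158, -0.0536, 0.2677]
ee_rot: [-3.142, 0.0, -1.639]
force: [-0.3, 0.5, -0.1]
width: 0.0332
```

```bash
python3 -c "
from h import *
st()"
```

```text
t 3.65 grasp [ 0.5158 -0.0536  0.1084] yaw [-180.     0.   -93.9] F [-0.3  0.5 -0.1] M [-0.03  0.14 -0.04] w 0.0332 q [ 16.  14. -29.  -0. -47.  70.]
```

>>> drive_tool(
  moves=[
    [0,0,0,0,0,0,1],
    [0,0,0,0,0,0,1],
    [0,0,0,0,0,0,1],
    [0,0,0,0,0,0,1],
    [0,0,0,0,0,4,1],
    [0,0,0,0,0,9,1],
    [0,0,0,0,0,15,1],
    [0,0,0,0,0,20,1],
    [0,0,0,0,0,20,1],
  ],
)

```text
t: 4.78
eef_pos: [0.5158, -0.054, 0.2677]
ee_rot: [3.142, -0.001, -1.99]
force: [0.7, -5.6, -1.4]
width: 0.0239
```

```bash
python3 -c "
from h import *
st()"
```

```text
t 4.775 grasp [ 0.5157 -0.0541  0.1084] yaw [ 1.80e+02 -3.00e-02 -1.14e+02] F [ 0.7 -5.6 -1.4] M [-1.91 -0.21 -0.24] w 0.0239 q [ 16.  14. -29.   0. -47.  50.]
```

>>> drive_tool(
  moves=[
    [0,0,0,0,0,6,1],
    [0,0,0,0,0,12,1],
    [0,0,0,0,0,18,1],
    [0,0,0,0,0,24,1],
    [0,0,0,0,0,30,1],
    [0,0,0,0,0,36,1],
    [0,0,0,0,0,42,1],
    [0,0,0,0,0,48,1],
    [0,0,0,0,0,52,1],
    [0,0,0,0,0,53.6,1],
    [0,0,0,0,0,53.6,1],
    [0,0,0,0,0,53.6,1],
  ],
)

```text
t: 6.28
eef_pos: [0.5155, -0.0542, 0.2676]
ee_rot: [-3.141, -0.001, -2.924]
force: [-0.6, -7.0, 1.2]
width: 0.0237
```

```bash
python3 - <<'E'
from h import *
st()
f=shot('scene')
cv2.imwrite('pics/s2.png',cv2.resize(f['img'][150:250,210:330],(720,600),interpolation=cv2.INTER_CUBIC)[:,:,::-1])
E
```

```text
t 6.275 grasp [ 0.5153 -0.0543  0.1083] yaw [-1.7996e+02 -7.0000e-02 -1.6751e+02] F [-0.6 -7.   1.2] M [-2.29  0.07  0.05] w 0.0237 q [ 16.  14. -29.   0. -47.  -3.]
```

View pics/s2.png

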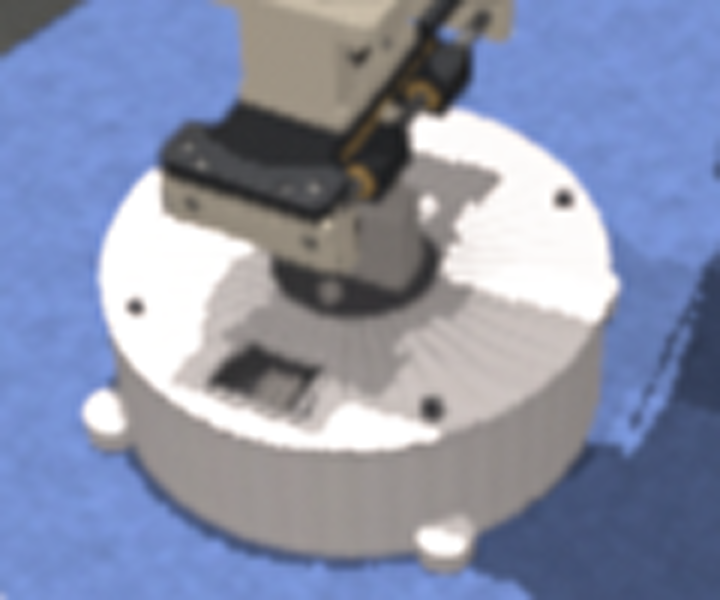

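The light pad shows in the window at about (278,382) in the crop. I'll release, rise, and check from the top camera on the way to the pin.

>>> drive_tool(
  moves=[
    [0,0,0,0,0,0,0.3],
    [0,0,0,0,0,0,0.3],
    [0,0,0,0,0,0,0.3],
    [0,0,0,0,0,0,0.3],
    [0,0,-40,0,0,0,-1],
    [0,0,-90,0,0,0,-1],
    [0,0,-130,0,0,0,-1],
    [0,0,-130,0,0,0,-1],
  ],
)

```text
t: 7.32
eef_pos: [0.5166, -0.0535, 0.4012]
ee_rot: [-3.141, 0.007, -2.923]
force: [0.1, -0.2, -0.2]
width: 0.0651
```

```bash
python3 - <<'E'
from h import *
st();plan((.437,.279,.23),-97.7)
E
```

```text
t 7.325 grasp [ 0.5176 -0.0534  0.2419] yaw [-179.98    0.38 -167.48] F [ 0.1 -0.2 -0.2] M [ 0.06  0.1  -0.05] w 0.0651 q [ 16.   6. -19.   0. -65.  -3.]
shift [  5.6 341.9  11.7] turn [ -0.3   0.3 -69.8] t 7.325
```

>>> drive_tool(
  moves=[
    [0,45,0,0,0,-8,-1],
    [1,95,0,0,0,-17,-1],
    [2,145,0,0,0,-27,-1],
    [3,195,0,0,0,-37,-1],
    [4,245,3,0,0,-47,-1],
    [5,290,6,0,0,-57,-1],
    [5,325,10,0,0,-66,-1],
    [5,342,10,0,0,-70,-1],
    [5,342,10,0,0,-70,-1],
    [5,342,10,0,0,-70,-1],
  ],
)

```text
t: 8.57
eef_pos: [0.4368, 0.2787, 0.3871]
ee_rot: [3.141, -0.001, -1.703]
force: [0.0, -0.6, 0.8]
width: 0.0873
```

```bash
python3 - <<'E'
from h import *
st()
f=shot('top');g=shot('scene')
plan((.437,.279,.084),-97.7)
P=cloud(f);c=np.array([.5163,-.0535])
for nm,C in(('top',P),('scene',cloud(g))):
    m=(C[...,2]>.112)&(C[...,2]<.128)&(np.hypot(C[...,0]-c[0],C[...,1]-c[1])<.06); A=C[m]
    print(nm,len(A),A.mean(0),cv2.minAreaRect(A[:,:2].astype(np.float32)*1000))
for h,n in((f,'top'),(g,'scene')):
  print(n,'win,sector,bush,pin proj',proj(h,[[.5993,-.0353,.075],[.5993,-.0353,.065],[.5345,-.1363,.095],[.437,.279,.104]]).round(1))
a=cv2.resize(f['img'][185:275,255:345],(400,400),interpolation=cv2.INTER_CUBIC)
b=cv2.resize(g['img'][165:255,220:310],(400,400),interpolation=cv2.INTER_CUBIC)
cv2.imwrite('pics/crop2.png',np.hstack([a,b])[:,:,::-1])
E
```

```text
t 8.575 grasp [0.4367 0.2786 0.2278] yaw [ 1.7996e+02 -5.0000e-02 -9.7580e+01] F [ 0.  -0.6  0.8] M [-0.14  0.2  -0.03] w 0.0873 q [ 54.   6. -20.  -0. -63.  28.]
shift [ -0.6   0.  144.2] turn [ 0.  -0.   0.1] t 8.675
top 170 [ 0.51519931 -0.0526028   0.11959326] ((515.8091430664062, -52.49937438964844), (24.629592895507812, 59.1666374206543), 13.7845458984375)
scene 165 [ 0.51965568 -0.05170947  0.11867946] ((517.7767944335938, -53.12297058105469), (25.823139190673828, 60.814571380615234), 12.320696830749512)
top win,sector,bush,pin proj [[292.3 202.2]
 [292.2 203. ]
 [327.6 220. ]
 [188.4 259.7]]
scene win,sector,bush,pin proj [[254.4 212.5]
 [254.6 215.1]
 [242.2 178.7]
 [392.4 223.5]]
```

View pics/crop2.png

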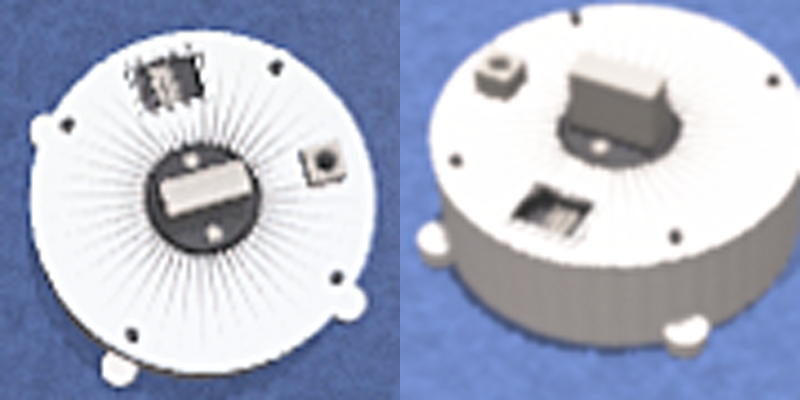

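The ribbed sector is centred in the window: pad at (165,80) against window (168,78) in the left crop. The bar's x axis is at about 12–14°, against 12.4°. Now the pin.

>>> drive_tool(
  moves=[
    [-0.5,1,50,0,0,0,-1],
    [-0.5,1,100,0,0,0,-1],
    [-0.5,1,130,0,0,0,-1],
    [-0.5,1,143,0,0,0,-1],
    [-0.5,1,143,0,0,0,0],
    [-0.5,1,143,0,0,0,0.2],
    [-0.5,1,143,0,0,0,0.2],
    [-0.5,1,143,0,0,0,0.2],
  ],
  grip_force=14,
)

```text
t: 9.68
eef_pos: [0.4361, 0.28, 0.2455]
ee_rot: [-3.141, 0.001, -1.702]
force: [0.2, 0.4, -0.2]
width: 0.0534
```

```bash
python3 - <<'E'
from h import *
st()
g=shot('scene');f=shot('top')
a=cv2.resize(f['img'][200:290,150:240],(400,400),interpolation=cv2.INTER_CUBIC)
b=cv2.resize(g['img'][180:290,330:440],(400,400),interpolation=cv2.INTER_CUBIC)
cv2.imwrite('pics/crop3.png',np.hstack([a,b])[:,:,::-1])
E
```

```text
t 9.675 grasp [0.4363 0.2802 0.0862] yaw [-1.7996e+02  8.0000e-02 -9.7500e+01] F [ 0.2  0.4 -0.2] M [-0.1   0.15 -0.01] w 0.0534 q [ 54.  15. -31.   0. -44.  28.]
```

View pics/crop3.png

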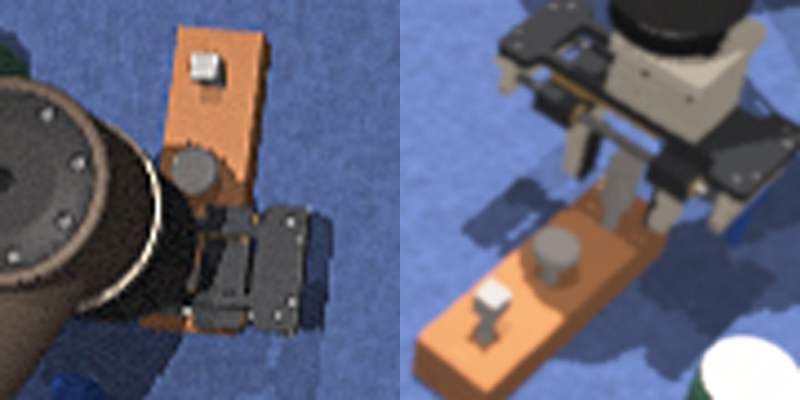

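The lock pin stands between the fingers, at about (615,190) in the right crop. I'll correct by 2 mm along the pads, close and lift.

>>> drive_tool(
  moves=[
    [0,-2,1,0,0,0,0.3],
    [0,-2,1,0,0,0,1],
    [0,-2,1,0,0,0,1],
    [0,-2,1,0,0,0,1],
    [0,-2,1,0,0,0,1],
    [0,-2,1,0,0,0,1],
    [0,-2,1,0,0,0,1],
    [0,-2,1,0,0,0,1],
    [0,-2,1,0,0,0,1],
    [0,-2,1,0,0,0,1],
  ],
  grip_force=14,
)

```text
t: 11.02
eef_pos: [0.4379, 0.2796, 0.2436]
ee_rot: [3.142, -0.0, -1.702]
force: [0.2, 0.5, -1.6]
width: 0.0238
```

```bash
python3 -c "
from h import *
st()"
```

```text
t 11.025 grasp [0.4379 0.2796 0.0843] yaw [180.   -0.  -97.5] F [ 0.2  0.5 -1.6] M [-0.04  0.14 -0.  ] w 0.0238 q [ 54.  16. -31.  -0. -44.  28.]
```

>>> drive_tool(
  moves=[
    [0,0,-10,0,0,0,1],
    [0,0,-30,0,0,0,1],
    [0,0,-60,0,0,0,1],
    [0,0,-95,0,0,0,1],
    [0,0,-130,0,0,0,1],
    [0,0,-150,0,0,0,1],
    [0,0,-150,0,0,0,1],
  ],
)

```text
t: 11.9
eef_pos: [0.4381, 0.2797, 0.3959]
ee_rot: [-3.139, 0.004, -1.702]
force: [0.3, -0.3, -1.5]
width: 0.0236
```

```bash
python3 - <<'E'
from h import *
st();plan((.534,-.1362,.234),-167.6)
E
```

```text
t 11.9 grasp [0.4385 0.2802 0.2366] yaw [-179.87    0.2   -97.5 ] F [ 0.3 -0.3 -1.5] M [-0.06  0.15 -0.04] w 0.0236 q [ 54.   6. -20.   0. -64.  28.]
shift [ 399.8 -149.3    1.5] turn [ 0.   0.3 70.1] t 11.9
```

>>> drive_tool(
  moves=[
    [20,-7,0,0,0,3,1],
    [60,-22,0,0,0,10,1],
    [104,-39,0,0,0,18,1],
    [148,-55,0,0,0,26,1],
    [192,-72,0,0,0,34,1],
    [236,-88,0,0,0,42,1],
    [280,-105,0,0,0,50,1],
    [324,-121,0,0,0,58,1],
    [364,-136,0,0,0,65,1],
    [390,-146,0,0,0,69,1],
    [400,-149,0,0,0,70,1],
    [400,-149,0,0,0,70,1],
  ],
)

```text
t: 13.4
eef_pos: [0.533, -0.1372, 0.3928]
ee_rot: [3.141, -0.002, -2.925]
force: [0.1, 0.4, -1.2]
width: 0.0236
```

>>> drive_tool(
  moves=[
    [0,0,0,0,0,0,1],
    [0,0,0,0,0,0,1],
  ],
)

```text
t: 13.65
eef_pos: [0.5333, -0.1357, 0.3938]
ee_rot: [3.141, 0.0, -2.922]
force: [0.1, 0.1, -1.6]
width: 0.0234
```

```bash
python3 - <<'E'
from h import *
st();plan((.534,-.1362,.18),-167.6)
f=shot('top');g=shot('scene')
u,v=proj(g,[[.534,-.136,.16]])[0].astype(int);print(u,v)
b=cv2.resize(g['img'][v-50:v+50,u-60:u+60],(720,600),interpolation=cv2.INTER_CUBIC)
cv2.imwrite('pics/crop4.png',b[:,:,::-1])
C=cloud(g)
# shank points
c=np.array([.534,-.136])
for z0,z1 in((.16,.175),(.175,.19),(.19,.205)):
    m=(C[...,2]>z0)&(C[...,2]<z1)&(np.hypot(C[...,0]-c[0],C[...,1]-c[1])<.02);A=C[m];print(z0,len(A),A.mean(0) if len(A) else '')
E
```

```text
t 13.65 grasp [ 0.5333 -0.1357  0.2345] yaw [ 1.7999e+02  1.0000e-02 -1.6742e+02] F [ 0.1  0.1 -1.6] M [-0.04  0.13 -0.01] w 0.0234 q [  6.   9. -16.  -0. -65.   6.]
shift [-0.5 -0.6 54.5] turn [0.  0.  0.2] t 13.65
240 160
0.16 19 [ 0.53761568 -0.13315222  0.16928559]
0.175 20 [ 0.53829343 -0.13269251  0.18333542]
0.19 15 [ 0.53776687 -0.13265615  0.19771465]
```

View pics/crop4.png

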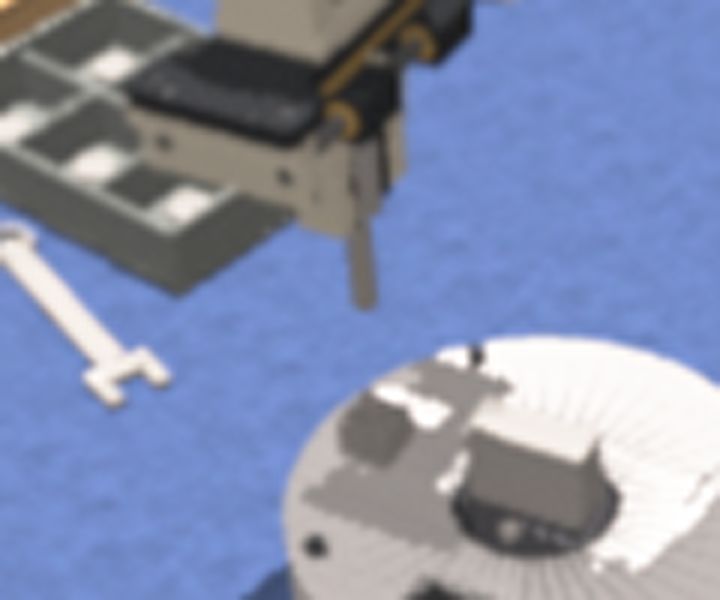

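The pin hangs straight over the bush: foot at (365,300) and bush at (380,425) in the crop. The shank-surface points put its axis at about (0.5345,−0.136), which agrees with the bush within about 1 mm. I'll go down to just above the mouth.

>>> drive_tool(
  moves=[
    [-0.4,-0.6,20,0,0,0.2,1],
    [-0.4,-0.6,40,0,0,0.2,1],
    [-0.4,-0.6,55,0,0,0.2,1],
    [-0.4,-0.6,60,0,0,0.2,1],
    [-0.4,-0.6,63,0,0,0.2,1],
    [-0.4,-0.6,63,0,0,0.2,1],
    [-0.4,-0.6,63,0,0,0.2,1],
  ],
)

```text
t: 14.62
eef_pos: [0.5341, -0.137, 0.3312]
ee_rot: [-3.141, 0.001, -2.927]
force: [0.8, -0.9, -0.9]
width: 0.0233
```

>>> drive_tool(
  moves=[
    [0,0,1,0,0,0,1],
    [0,0,2,0,0,0,1],
    [0,0,3,0,0,0,1],
    [0,0,3,0,0,0,1],
  ],
)

```text
t: 15.12
eef_pos: [0.5339, -0.137, 0.3276]
ee_rot: [3.142, -0.0, -2.927]
force: [-0.4, 0.5, -1.8]
width: 0.0236
```

```bash
python3 -c "
from h import *
st()"
```

```text
t 15.125 grasp [ 0.5339 -0.137   0.1683] yaw [ 1.8000e+02 -1.0000e-02 -1.6771e+02] F [-0.4  0.5 -1.8] M [0.03 0.09 0.01] w 0.0236 q [  6.  13. -21.  -0. -56.   6.]
```

>>> drive_tool(
  moves=[
    [0,0,0.5,0,0,0,1],
    [0,0,1,0,0,0,1],
    [0,0,1.5,0,0,0,1],
    [0,0,1.5,0,0,0,1],
  ],
)

```text
t: 15.62
eef_pos: [0.534, -0.137, 0.3261]
ee_rot: [3.142, -0.0, -2.927]
force: [0.7, -0.1, -1.3]
width: 0.0235
```

```bash
python3 -c "
from h import *
st()"
```

```text
t 15.625 grasp [ 0.5339 -0.137   0.1668] yaw [ 1.8000e+02 -1.0000e-02 -1.6771e+02] F [ 0.7 -0.1 -1.3] M [0.04 0.09 0.01] w 0.0235 q [  6.  13. -21.  -0. -56.   6.]
```

>>> drive_tool(
  moves=[
    [0,0,0.7,0,0,0,1],
    [0,0,1.4,0,0,0,1],
    [0,0,2,0,0,0,1],
    [0,0,2,0,0,0,1],
  ],
)

```text
t: 16.12
eef_pos: [0.534, -0.137, 0.3241]
ee_rot: [3.142, -0.0, -2.927]
force: [-0.2, -1.0, -1.3]
width: 0.0234
```

```bash
python3 -c "
from h import *
st()"
```

```text
t 16.125 grasp [ 0.5339 -0.137   0.1648] yaw [ 1.8000e+02 -1.0000e-02 -1.6771e+02] F [-0.2 -1.  -1.3] M [ 0.05  0.14 -0.02] w 0.0234 q [  6.  13. -21.  -0. -56.   6.]
```

No vertical force 4.5 mm below the mouth, so the pin is in the bore. I'll carry on in gentle steps.

>>> drive_tool(
  moves=[
    [0,0,1,0,0,0,1],
    [0,0,2,0,0,0,1],
    [0,0,3,0,0,0,1],
    [0,0,4,0,0,0,1],
    [0,0,5,0,0,0,1],
    [0,0,6,0,0,0,1],
    [0,0,6,0,0,0,1],
  ],
)

```text
t: 17.0
eef_pos: [0.534, -0.137, 0.318]
ee_rot: [3.142, -0.0, -2.927]
force: [0.7, 0.6, -1.1]
width: 0.0234
```

```bash
python3 -c "
from h import *
st()"
```

```text
t 17.0 grasp [ 0.5339 -0.137   0.1587] yaw [ 1.800e+02 -1.000e-02 -1.677e+02] F [ 0.7  0.6 -1.1] M [-0.02  0.17 -0.02] w 0.0234 q [  6.  13. -22.  -0. -55.   6.]
```

>>> drive_tool(
  moves=[
    [0,0,2,0,0,0,1],
    [0,0,4,0,0,0,1],
    [0,0,6,0,0,0,1],
    [0,0,8,0,0,0,1],
    [0,0,10,0,0,0,1],
    [0,0,12,0,0,0,1],
    [0,0,14,0,0,0,1],
    [0,0,16,0,0,0,1],
    [0,0,18,0,0,0,1],
    [0,0,20,0,0,0,1],
    [0,0,22,0,0,0,1],
    [0,0,22,0,0,0,1],
  ],
)

```text
t: 18.5
eef_pos: [0.5339, -0.137, 0.296]
ee_rot: [3.142, -0.0, -2.927]
force: [-0.1, -0.7, -1.5]
width: 0.0238
```

```bash
python3 -c "
from h import *
st()"
```

```text
t 18.5 grasp [ 0.5339 -0.137   0.1367] yaw [ 1.800e+02 -2.000e-02 -1.677e+02] F [-0.1 -0.7 -1.5] M [0.01 0.12 0.01] w 0.0238 q [  6.  15. -23.  -0. -52.   6.]
```

>>> drive_tool(
  moves=[
    [0,0,1.5,0,0,0,1],
    [0,0,3,0,0,0,1],
    [0,0,4.5,0,0,0,1],
    [0,0,6,0,0,0,1],
    [0,0,6.5,0,0,0,1],
    [0,0,6.5,0,0,0,1],
  ],
)

```text
t: 19.25
eef_pos: [0.534, -0.137, 0.2896]
ee_rot: [3.142, -0.0, -2.927]
force: [-0.6, -0.6, -1.0]
width: 0.0236
```

>>> drive_tool(
  moves=[
    [0,0,0.4,0,0,0,1],
    [0,0,0.4,0,0,0,1],
  ],
)

```text
t: 19.5
eef_pos: [0.534, -0.137, 0.2893]
ee_rot: [3.142, 0.0, -2.927]
force: [-1.2, -0.7, -1.5]
width: 0.0237
```

>>> drive_tool(
  moves=[
    [0,0,0.4,0,0,0,1],
    [0,0,0.4,0,0,0,1],
  ],
)

```text
t: 19.75
eef_pos: [0.534, -0.137, 0.2888]
ee_rot: [3.142, -0.0, -2.927]
force: [0.9, -0.9, -0.8]
width: 0.0235
```

>>> drive_tool(
  moves=[
    [0,0,0.4,0,0,0,1],
    [0,0,0.4,0,0,0,1],
  ],
)

```text
t: 20.0
eef_pos: [0.534, -0.137, 0.2885]
ee_rot: [-3.142, 0.0, -2.927]
force: [-1.0, -0.5, -0.7]
width: 0.0237
```

>>> drive_tool(
  moves=[
    [0,0,0.4,0,0,0,1],
    [0,0,0.4,0,0,0,1],
  ],
)

```text
t: 20.25
eef_pos: [0.534, -0.137, 0.2884]
ee_rot: [-3.141, 0.0, -2.927]
force: [-1.3, 0.2, 1.7]
width: 0.0234
```

>>> drive_tool(
  moves=[
    [0,0,0.3,0,0,0,1],
    [0,0,0.3,0,0,0,1],
  ],
)

```text
t: 20.5
eef_pos: [0.5341, -0.1371, 0.2882]
ee_rot: [-3.141, 0.0, -2.927]
force: [-1.2, -0.5, 5.7]
width: 0.0238
```

The pin has touched the wheel face (about +7 N, head at 129 mm as expected). I'll ease off 0.5 mm, release slowly and rise.

>>> drive_tool(
  moves=[
    [0,0,-0.5,0,0,0,1],
    [0,0,-0.5,0,0,0,1],
    [0,0,-0.5,0,0,0,0.3],
    [0,0,-0.5,0,0,0,0.3],
    [0,0,-0.5,0,0,0,0.3],
    [0,0,-0.5,0,0,0,0.0],
    [0,0,-25,0,0,0,-0.2],
    [0,0,-60,0,0,0,-0.4],
    [0,0,-75,0,0,0,-0.4],
    [0,0,-75,0,0,0,-0.4],
    [0,0,-75,0,0,0,-0.4],
  ],
)

```text
t: 21.88
eef_pos: [0.5335, -0.1369, 0.3615]
ee_rot: [3.141, -0.002, -2.927]
force: [0.6, -0.5, 0.4]
width: 0.0615
```

```bash
cat >> h.py <<'E'
def head(n='scene'):
    f=shot(n);C=cloud(f);c=np.array([.534,-.1365])
    m=(C[...,2]>.105)&(C[...,2]<.165)&(np.hypot(C[...,0]-c[0],C[...,1]-c[1])<.025);A=C[m]
    if len(A)<5: print(n,'few',len(A));return
    z=np.percentile(A[:,2],90);T=A[A[:,2]>z-.005];print(n,'head top z',z.round(4),'n',len(A),'top mean',T.mean(0).round(4))
E
python3 - <<'E'
from h import *
st();head('top');head();plan((.5158,-.0535,.20),-167.5)
E
```

```text
t 21.875 grasp [ 0.5333 -0.1369  0.2022] yaw [ 1.7996e+02 -9.0000e-02 -1.6772e+02] F [ 0.6 -0.5  0.4] M [0.07 0.14 0.05] w 0.0615 q [  6.  11. -19.  -0. -61.   6.]
top head top z 0.1503 n 16 top mean [ 0.5337 -0.136   0.1489]
scene head top z 0.1496 n 131 top mean [ 0.5372 -0.1352  0.1485]
shift [-0.3 85.4  2.2] turn [ 0.  -0.1 -0.2] t 21.975
```

The head top is at 149–150 mm, so the pin stands on the wheel as expected when the slot is off. Now I'll go to the hub, grip it and work it gently.

>>> drive_tool(
  moves=[
    [0,30,0,0,0,0,-0.4],
    [0,60,0,0,0,0,-0.4],
    [0,80,0,0,0,0,-0.4],
    [0,85.4,5,0,0,0,-0.4],
    [0,85.4,45,0,0,0,-0.4],
    [0,85.4,80,0,0,0,-0.4],
    [0,85.4,92,0,0,0,-0.4],
    [0,85.4,92,0,0,0,0.2],
    [0,85.4,92,0,0,0,1],
    [0,85.4,92,0,0,0,1],
    [0,85.4,92,0,0,0,1],
    [0,85.4,92,0,0,0,1],
  ],
  grip_force=25,
)

```text
t: 23.48
eef_pos: [0.5153, -0.0537, 0.2713]
ee_rot: [-3.141, -0.001, -2.927]
force: [-4.4, 0.3, 6.1]
width: 0.0238
```

>>> drive_tool(
  moves=[
    [0,0,0,0,0,0,1],
    [0,0,0,0,0,0,1],
    [0,0,0,0,0,0,1],
    [0,0,0,0,0,0,1],
  ],
)

```text
t: 23.98
eef_pos: [0.5153, -0.0537, 0.2713]
ee_rot: [-3.141, -0.001, -2.927]
force: [-3.7, -0.4, 6.9]
width: 0.0237
```

```bash
python3 - <<'E'
from h import *
st();head()
E
```

```text
t 23.975 grasp [ 0.5152 -0.0538  0.112 ] yaw [-1.7999e+02 -4.0000e-02 -1.6768e+02] F [-3.7 -0.4  6.9] M [0.05 1.64 0.19] w 0.0237 q [ 16.  13. -29.   0. -48.  -3.]
scene head top z 0.1498 n 64 top mean [ 0.5374 -0.1358  0.1485]
```

>>> drive_tool(
  moves=[
    [0,0,0,0,0,0.8,1],
    [0,0,0,0,0,1.6,1],
    [0,0,0,0,0,2.4,1],
    [0,0,0,0,0,3.2,1],
    [0,0,0,0,0,4,1],
    [0,0,0,0,0,4,1],
  ],
)

```text
t: 24.78
eef_pos: [0.5153, -0.0537, 0.2713]
ee_rot: [-3.141, -0.001, -2.997]
force: [-2.9, 0.2, 5.7]
width: 0.024
```

```bash
python3 - <<'E'
from h import *
st();head()
E
```

```text
t 24.775 grasp [ 0.5152 -0.0537  0.112 ] yaw [-1.7999e+02 -4.0000e-02 -1.7169e+02] F [-2.9  0.2  5.7] M [0.08 1.66 0.11] w 0.024 q [ 16.  13. -29.   0. -48.  -7.]
scene head top z 0.1364 n 19 top mean [ 0.533  -0.141   0.1352]
```

```bash
python3 - <<'E'
from h import *
g=load('scene');head('top')
cv2.imwrite('pics/crop5.png',cv2.resize(g['img'][130:230,200:320],(720,600),interpolation=cv2.INTER_CUBIC)[:,:,::-1])
E
```

```text
top head top z 0.1373 n 67 top mean [ 0.5336 -0.1361  0.1351]
```

View pics/crop5.png

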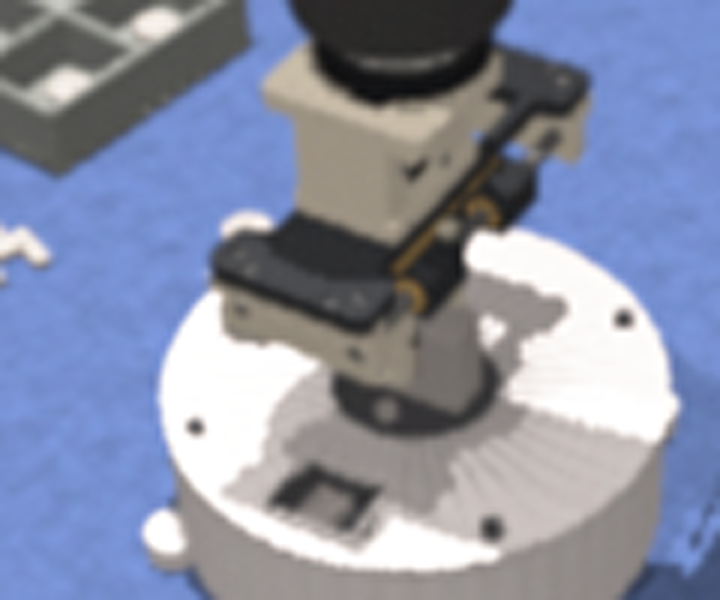

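Both cameras now put the head top at 136–137 mm, against 135 when home, so the pin has dropped. The sector still shows in the window at (330,500). I'll relieve slightly, release and rise.

>>> drive_tool(
  moves=[
    [0,0,0,0,0,-0.6,1],
    [0,0,0,0,0,-0.6,1],
    [0,0,0,0,0,-0.6,0.3],
    [0,0,0,0,0,-0.6,0.3],
    [0,0,0,0,0,-0.6,0.1],
    [0,0,0,0,0,-0.6,0.1],
    [0,0,-20,0,0,-0.6,-0.2],
    [0,0,-60,0,0,-0.6,-0.2],
    [0,0,-110,0,0,-0.6,-0.2],
    [0,0,-150,0,0,-0.6,-0.2],
  ],
)

```text
t: 26.12
eef_pos: [0.5158, -0.0536, 0.4228]
ee_rot: [-3.142, 0.001, -2.986]
force: [0.1, 0.1, 0.3]
width: 0.0526
```

>>> drive_tool(
  moves=[
    [0,40,0,0,0,0,-0.2],
    [0,90,0,0,0,0,-0.2],
    [0,140,0,0,0,0,-0.2],
    [0,190,0,0,0,0,-0.2],
    [0,220,0,0,0,0,-0.2],
    [0,220,0,0,0,0,-0.2],
  ],
)

```text
t: 26.88
eef_pos: [0.4815, 0.1656, 0.4206]
ee_rot: [3.142, -0.0, -2.984]
force: [0.6, -0.2, 0.9]
width: 0.0525
```

```bash
python3 - <<'E'
from h import *
st();head('top');head()
f=load('top');g=load('scene');c=np.array([.516,-.0535])
for n in('top','scene'):
    C=cloud(load(n));m=(C[...,2]>.112)&(C[...,2]<.128)&(np.hypot(C[...,0]-c[0],C[...,1]-c[1])<.04);A=C[m]
    print(n,'bar',cv2.minAreaRect(A[:,:2].astype(np.float32)*1000))
a=cv2.resize(f['img'][185:275,255:345],(400,400),interpolation=cv2.INTER_CUBIC)
b=cv2.resize(g['img'][145:235,220:310],(400,400),interpolation=cv2.INTER_CUBIC)
cv2.imwrite('pics/crop6.png',np.hstack([a,b])[:,:,::-1])
E
```

```text
t 26.875 grasp [0.4814 0.1656 0.2613] yaw [ 1.8000e+02 -1.0000e-02 -1.7095e+02] F [ 0.6 -0.2  0.9] M [ 0.02  0.11 -0.02] w 0.0525 q [ 41.   4. -18.  -0. -67. -32.]
top head top z 0.1372 n 68 top mean [ 0.5337 -0.1359  0.1354]
scene head top z 0.1358 n 106 top mean [ 0.5367 -0.1356  0.1345]
top bar ((515.6557006835938, -53.215904235839844), (24.37282371520996, 60.187896728515625), 10.632262229919434)
scene bar ((518.02783203125, -52.929908752441406), (26.75204086303711, 57.87433624267578), 11.601303100585938)
```

View pics/crop6.png

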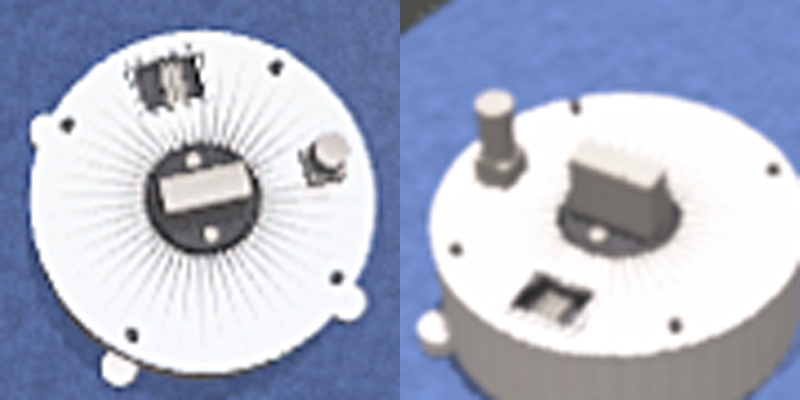

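The head sits directly on the bush, at (495,130) in the right crop. The sector is whole in the window, at (174,80) against window centre (168,78) on the left. The robot is clear, so I'm handing in.

```bash
python3 -c "
from h import *
print(job_done())"
```

```text
the job is handed in; nothing more can be done
None
```

The lock pin is home in the bush and the ribbed sector shows whole in the window. I handed the job in at about 27 s; `job_done()` gives no verdict.

- **Turning the wheel:** I turned the hub bar about 74° clockwise, and the top camera showed the sector centred in the window before I touched the pin.
- **Placing the pin:** The lock pin went into the bush without noticeable force and stopped on the wheel face at about 7 N. I let go of it and turned the hub 4° further clockwise, and it dropped.
- **Last checks:**
  - The pin's head top measured 136–137 mm (135 is nominal home). Before the drop, the same cameras read 150 mm against a nominal 149.
  - The picture shows the head seated on the bush.
  - The sector is about 2–5 mm from the window centre by the picture and the last commanded angle (limit 14.5 mm).
  - The robot is clear, with the gripper about 0.2 m away.
- **Small disagreements:** The two cameras differed by about 1 mm on the head height and about 1° on the bar angle, both within tolerance. I did not measure the other objects again at the end; I never reached for them and saw no unexpected contact force.

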